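# Drop the clutch rings into the bin

## Robot

A 6-joint arm with a two-finger parallel gripper is mounted at the origin on the work surface. World frame = base frame: x ahead of the robot, y to its left, z up, the work surface at z = 0. Lengths are in m, angles in rad, forces in N, time in s.
With the tool pointing down it reaches from about 0.35 to 0.975 m from the base axis. Payload 7.1 kg.
Tool frame: the origin (TCP) lies midway between the tips of the shut fingers; the grasp point (between the pads) lies r.pinch_z behind it (r.pinch_z is the distance from the TCP to the grasp point, in m); z points along the fingers, y is the line along which they close (so a half turn about z gives the same grasp; the last joint's range is limited). The gripper opens to 88 mm and grips with 3 to 60 N. Pads are 20 mm wide; open, the fingers measure 115 mm over their backs; the gripper's body (75 mm by 178 mm) begins 61 mm behind the grasp point.
Start: joints at [-1.284, 0.423, 1.63, -0, 1.089, -0.019], TCP at [0.188, -0.596, 0.223] pointing down, gripper open.
Joint ranges: [-3, 3], [-0.9, 2.11], [0.09, 2.58], [-1.31, 4.45], [0.11, 2.69], [-2.54, 2.54]. Speed limits (rad/s): [2.39, 2.39, 3.01, 3.14, 3.14, 3.14].

## Interface

Orientations are given as a unit quaternion [w, x, y, z].
In Python, from station import status, grab_frame, calibration, r gives the robot as it stands.
- The arm moves only by the tool servo_tool, never from a script. Its arguments are lists of equal length, an entry for each row: "linear": the shift along the tool's x, y, z in mm, a list of three; "dr": the turn, a rotation vector about the tool's x, y, z in degrees, a list of three; "jaw": the closure, from -1 (fully open) to 1 (shut). A call has 1 to 12 rows; each row is the pose to reach, as a shift and turn from the pose commanded when the call began, along the tool's axes at that moment; what a row does not reach only later rows make up. A row lasts 1/10 s, in which the tool goes at most 50 mm and 8.59 degrees, less where a joint would pass 70% of its speed; a pose out of reach is approached as far as the arm can. A call with a gripper value outside its range is refused whole. The fingers move at their own pace and stop on an object; "newtons" is the grip in N (left out, the last holds). Time passes only in rows, so rows that repeat a pose let the fingers close. It gives the time, the measured TCP pose, the force, the opening and the grip force at its end, in the units of the state.
- status.get_state(): the state, without advancing time (a new reading comes with each control period).
- grab_frame(name): name is "scene" or "top"; returns (picture, depth): 384x512x3 uint8, red, green, blue; 384x512 float32, m along the optical axis (not along the pixel's ray), 0 where there is no reading.
- calibration(name): a dict with "fx", "fy", "cx", "cy" (pixels), "T" (4x4, takes a point from camera to world coordinates). Camera axes: x right, y up, looking along -z (the intrinsics and any distortion apply to the point x, -y, -z); pixel columns grow to the right and rows downward; lengths in m; the calibration is good to about 2 mm. A picture is of the moment at which its call begins. calibration takes no time and is no camera call.
- r.finish_job(): hands the job in; it is judged then, once.
The state is a dict: "clock": time; "q": joint angles; "joint_velocities": joint speeds; "effort": joint torques, N m; "eef_pos": TCP position; "eef_rot": TCP orientation; "ft_force": force on the tool from outside, world axes, zero at the start; "ft_torque": the same for the moment, N m; "gripper_width": finger opening in m; "grasp_force": force on a finger pad.
Only numpy, scipy, OpenCV 4.12 (cv2) and the standard library are available. Lean on these libraries where they do the work, as an engineer would, in place of code of your own. Each camera call takes 0.05 s, during which the arm holds its last target. There are 200 camera calls.

## Task

Two drop-bottom steel boxes stand on legs, each over its own blue bin. Find the box that holds the two round rings and draw its bolt outward by the upright handle, so that the hinged floor falls open and both rings drop into the bin below. Leave the other box, with the three straight bars, bolted, and let go of the handle when done.

Things in the scene. Friction and masses are not known exactly. Their poses are not given: they have to be found in the camera images.
- ring_handle (a point): Bolt handle of the box with the two rings: upright dark steel plate, 22 mm wide (y), 12 mm thick (x), top edge 20 mm above this point, clear of the box rim, which is 33 mm below it. z is up; x points level, straight out from the box, the way the bolt is drawn. The bolt slides with 2 to 5 N and stays where left; starts 0 to 6 mm drawn, frees the floor when 23 mm drawn, stop at 45 mm.
- bar_handle (a point): Same handle on the box with the three bars, to be left alone. Both stands are alike and fixed: open steel box 130 x 120 mm inside, rim 215 mm above the bench, outer wall 50 mm behind the handle (-x); floor 165 mm up, hinged on the side away from the handle; blue bin 210 x 156 x 60 mm below, reaching from under the handle to 210 mm behind it. Bars: 60 x 18 x 16 mm.
- ring1_center (a point): Centre of one dark steel ring, 50 mm outside and 28 mm inside diameter, 16 mm thick, 90 to 160 g, lying flat on the floor of its box (floor 165 mm above the bench) on the side away from the handle.
- ring2_center (a point): Centre of the second, identical ring, lying in the same box on the side near the handle.
Not all that is in view belongs to the job. Leave any white look-alike of the part that bears ring1_center alone.

How it is judged:
At the end, for the whole second after the job is handed in: Both rings lie in the blue bin under their own box (centres less than 70 mm above the bench and within the bin's outline), the bolt of that box is drawn (its handle more than 15 mm from where it started), and the other box's handle is within 10 mm of where it started (height (world z) of each of ring1_center, ring2_center below 0.07 m and x of ring1_center in the frame of ring_handle between -0.24 and -0.035 m and y of ring1_center in the frame of ring_handle between -0.08 and 0.08 m and x of ring2_center in the frame of ring_handle between -0.24 and -0.035 m and y of ring2_center in the frame of ring_handle between -0.08 and 0.08 m and distance of ring_handle from where it was at the start of the episode above 0.015 m and distance of bar_handle from where it was at the start of the episode below 0.01 m); the robot touches nothing.
It fails at once if the bolt of the box with the bars is drawn by more than 10 mm (distance of bar_handle from where it was at the start of the episode above 0.01 m).
It also fails if it takes over 29 s, if anything falls off the work surface, if the arm or the gripper's body presses on something with over 40 N, if the wrist force passes 120 N, or if a joint passes its speed limit or range.

## Working session

There is one attempt and no reset: what is moved stays moved. The work goes in short steps, Python scripts to look and compute and a tool call to move; the robot and the scene stay as the last step left them, time stands still between calls to the robot, and variables do not carry over. Pictures are saved under pics/ and viewed, at most 10 in all, crops included, and the job is handed in when it is done.

Besides the shell and the picture viewer there is one more tool, called after "Request:" as name(argument=value, ...) on one line, values as JSON. servo_tool: Moves the arm, as the interface text tells. Its arguments: {"type":"object","properties":{"linear":{"type":"array"},"dr":{"type":"array"},"jaw":{"type":"array"},"newtons":{"type":"number"}},"required":["linear","dr","jaw"]}

```bash
mkdir -p pics; python3 - <<'E'
from station import status, grab_frame, calibration, r
import cv2,numpy as np
for n in("top","scene"):
    p,d=grab_frame(n); cv2.imwrite(f"pics/{n}0.png",p[...,::-1]); np.save(f"pics/{n}0.npy",d)
    print(n,{k:np.round(v,3).tolist() for k,v in calibration(n).items()})
print(status.get_state(), r.pinch_z)
E
```

```text
top {'fx': 371.449, 'fy': 371.449, 'cx': 253.439, 'cy': 194.051, 'T': [[-0.019, 0.986, -0.164, 0.328], [-1.0, -0.02, -0.005, -0.03], [-0.008, 0.164, 0.986, 0.933], [0.0, 0.0, 0.0, 1.0]]}
scene {'fx': 441.615, 'fy': 441.615, 'cx': 251.363, 'cy': 184.749, 'T': [[-0.323, -0.713, 0.622, 1.033], [0.946, -0.239, 0.218, 0.182], [-0.007, 0.659, 0.752, 0.882], [0.0, 0.0, 0.0, 1.0]]}
{'clock': 0.1, 'q': array([-1.28398647e+00,  4.23721501e-01,  1.63062156e+00, -2.07598234e-05,
        1.08861016e+00, -1.89935825e-02]), 'joint_velocities': array([-0.00097543, -0.00257675, -0.00225751,  0.00072586, -0.00132673,
       -0.00131256]), 'effort': array([-9.21277433e-05, -5.45617425e+01, -2.74324644e+01,  6.45330409e-02,
        1.87551597e-02, -1.27593245e-05]), 'eef_pos': array([ 0.18804055, -0.59550615,  0.2220031 ]), 'eef_rot': array([-6.72966636e-04,  9.88332326e-01,  1.52311362e-01, -9.99344272e-05]), 'ft_force': array([-0.33602015, -0.58837385,  0.67635769]), 'ft_torque': array([ 0.02219619, -0.04800613,  0.0390561 ]), 'grasp_force': 0.0, 'gripper_width': 0.08764444641723812} 0.0187
```

View pics/top0.png

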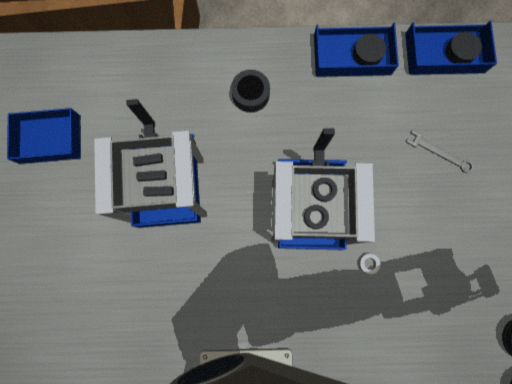

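View pics/scene0.png

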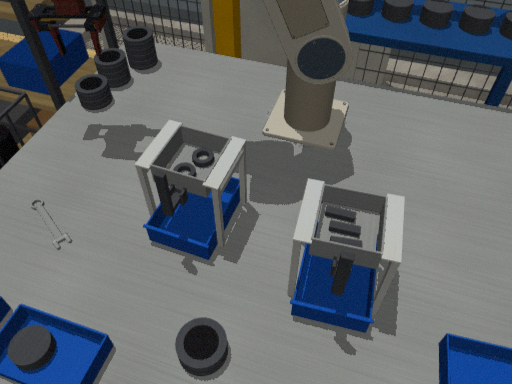

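The top view shows the rings at (323,189) and (316,217) in the right-hand box, with its dark handle at about (325,140). The bars are in the left-hand box, with its handle at about (142,112). The scene view agrees. Next I measure the ring handle and the box from depth.

```bash
cat >h.py <<'E'
import numpy as np
from station import calibration
def cloud(n,d):
    c=calibration(n); v,u=np.mgrid[:d.shape[0],:d.shape[1]]
    P=np.stack([(u-c["cx"])/c["fx"]*d,-(v-c["cy"])/c["fy"]*d,-d],-1)
    W=P@c["T"][:3,:3].T+c["T"][:3,3]; W[d==0]=np.nan
    return W
E
python3 - <<'E'
import numpy as np,cv2
from h import cloud
W=cloud("top",np.load("pics/top0.npy")); np.set_printoptions(precision=3,suppress=True)
def pr(a):
    for row in a: print(' '.join('(%.3f %.3f %.3f)'%tuple(p) for p in row))
pr(W[126:168:3,314:338:3])
for p in[(323,189),(316,217)]:
    s=W[p[1]-14:p[1]+15,p[0]-14:p[0]+15].reshape(-1,3); s=s[(s[:,2]>.174)&(s[:,2]<.19)]; print("ring",s.min(0),s.max(0),len(s))
# rim of the ring box: white flanges
s=W[150:250,265:385].reshape(-1,3); m=(s[:,2]>.207)&(s[:,2]<.223); print(m.sum(),cv2.minAreaRect(s[m][:,:2].astype(np.float32)))
print("minmax",s[m].min(0),s[m].max(0))
S=cloud("scene",np.load("pics/scene0.npy"))
for n,C in(("top",W),("scene",S)):
    for nm,ylo,yhi in(("ring",-.35,-.1),("bar",.05,.4)):
        m=(C[...,2]>.24)&(C[...,2]<.3)&(C[...,1]>ylo)&(C[...,1]<yhi)&(C[...,0]>.35)&(C[...,0]<.7)
        q=C[m]; print(n,nm,len(q),q.min(0) if len(q) else'',q.max(0) if len(q) else'')
        t=q[q[:,2]>q[:,2].max()-.006] if len(q) else q
        if len(t)>4: print("  top",t.mean(0),cv2.minAreaRect(t[:,:2].astype(np.float32)))
E
```

```text
(0.661 -0.188 -0.001) (0.661 -0.196 -0.003) (0.660 -0.203 -0.001) (0.660 -0.211 0.000) (0.660 -0.219 -0.001) (0.660 -0.227 -0.001) (0.660 -0.235 -0.002) (0.660 -0.243 -0.003)
(0.652 -0.187 0.001) (0.652 -0.195 0.000) (0.652 -0.203 -0.001) (0.559 -0.159 0.267) (0.558 -0.164 0.268) (0.559 -0.170 0.267) (0.559 -0.176 0.266) (0.650 -0.242 0.001)
(0.643 -0.186 0.002) (0.644 -0.195 -0.000) (0.643 -0.202 0.000) (0.553 -0.158 0.268) (0.553 -0.164 0.268) (0.552 -0.170 0.268) (0.553 -0.175 0.267) (0.643 -0.242 -0.001)
(0.635 -0.186 0.002) (0.636 -0.194 -0.001) (0.558 -0.159 0.235) (0.549 -0.160 0.260) (0.549 -0.165 0.263) (0.548 -0.170 0.262) (0.548 -0.175 0.265) (0.634 -0.241 0.000)
(0.628 -0.186 -0.000) (0.628 -0.194 -0.002) (0.552 -0.158 0.235) (0.549 -0.163 0.242) (0.549 -0.168 0.243) (0.548 -0.174 0.245) (0.627 -0.233 -0.001) (0.626 -0.241 0.000)
(0.619 -0.185 0.002) (0.557 -0.158 0.200) (0.549 -0.160 0.226) (0.549 -0.166 0.224) (0.549 -0.172 0.224) (0.548 -0.177 0.226) (0.618 -0.232 0.000) (0.619 -0.240 -0.001)
(0.611 -0.185 0.001) (0.551 -0.159 0.197) (0.549 -0.163 0.205) (0.548 -0.169 
[... 1629 characters left out ...]
554 -0.169  0.267] ((0.5534155368804932, -0.16866356134414673), (0.01181647926568985, 0.02090524323284626), 0.23276542127132416)
top bar 144 [0.613 0.189 0.241] [0.625 0.211 0.27 ]
  top [0.619 0.201 0.267] ((0.6192306280136108, 0.200484961271286), (0.020968683063983917, 0.011816766113042831), 86.27957916259766)
scene ring 173 [ 0.548 -0.182  0.24 ] [ 0.561 -0.158  0.271]
  top [ 0.555 -0.17   0.268] ((0.5546470880508423, -0.17026357352733612), (0.02164960466325283, 0.01258319616317749), 88.97661590576172)
scene bar 215 [0.614 0.189 0.24 ] [0.627 0.211 0.271]
  top [0.621 0.2   0.268] ((0.6199998259544373, 0.2002313882112503), (0.012343475595116615, 0.021919209510087967), 3.4878852367401123)
```

The measurements fit the given sizes:
- **Ring handle:** centred at (0.554, -0.169), top at z = 0.268, outward direction about -2.4° from +x.
- **Rings:** about 49 mm across, top at z ≈ 0.181.

I rise first, then move above the handle with the tool turned +20° about its z.

Request:
servo_tool(linear=[[0,0,-50],[40,-25,-90],[478,-297,-90],[478,-297,-90],[478,-297,-90],[478,-297,-90],[478,-297,-90],[478,-297,-90],[478,-297,-90],[478,-297,-90],[478,-297,-90],[478,-297,-90]], dr=[[0,0,0],[0,0,5],[0,0,10],[0,0,15],[0,0,20],[0,0,20],[0,0,20],[0,0,20],[0,0,20],[0,0,20],[0,0,20],[0,0,20]], jaw=[-1,-1,-1,-1,-1,-1,-1,-1,-1,-1,-1,-1], newtons=40)

```text
clock: 1.3
eef_pos: [0.5394, -0.1857, 0.3122]
eef_rot: [-0.0, 1.0, -0.022, -0.0]
ft_force: [0.1, -0.9, 0.3]
gripper_width: 0.0878
grasp_force: 0.0
```

Request:
servo_tool(linear=[[0,0,0],[0,0,0],[0,0,0]], dr=[[0,0,0],[0,0,0],[0,0,0]], jaw=[-1,-1,-1])

```text
clock: 1.6
eef_pos: [0.5377, -0.1882, 0.3119]
eef_rot: [0.0, 1.0, -0.022, -0.001]
ft_force: [0.2, 0.2, 0.6]
gripper_width: 0.0874
grasp_force: 0.0
```

```bash
python3 - <<'E'
from station import status
print(status.get_state()["eef_pos"],status.get_state()["eef_rot"])
E
```

```text
[ 0.53773024 -0.18816741  0.31193788] [ 5.87225415e-06  9.99760910e-01 -2.18599785e-02 -5.13238610e-04]
```

Request:
servo_tool(linear=[[16,-20,0],[16,-20,20],[16,-20,50],[16,-20,82],[16,-20,82],[16,-20,82]], dr=[[0,0,0],[0,0,0],[0,0,0],[0,0,0],[0,0,0],[0,0,0]], jaw=[-1,-1,-1,-1,-1,-1])

```text
clock: 2.2
eef_pos: [0.5547, -0.1695, 0.2306]
eef_rot: [-0.0, 1.0, -0.023, -0.0]
ft_force: [0.5, -0.3, 1.6]
gripper_width: 0.0876
grasp_force: 0.0
```

Request:
servo_tool(linear=[[0,0,0],[0,0,0],[0,0,0],[0,0,0],[0,0,0],[0,0,0],[0,0,0],[0,0,0]], dr=[[0,0,0],[0,0,0],[0,0,0],[0,0,0],[0,0,0],[0,0,0],[0,0,0],[0,0,0]], jaw=[0.8,0.8,0.8,0.8,0.8,0.8,0.8,0.8], newtons=35)

```text
clock: 3.0
eef_pos: [0.5554, -0.1683, 0.2303]
eef_rot: [-0.0, 1.0, -0.022, -0.0]
ft_force: [-0.0, -0.7, -0.2]
gripper_width: 0.0277
grasp_force: 0.0
```

Request:
servo_tool(linear=[[0,0,0],[0,0,0],[0,0,0],[0,0,0]], dr=[[0,0,0],[0,0,0],[0,0,0],[0,0,0]], jaw=[1,1,1,1], newtons=35)

```text
clock: 3.4
eef_pos: [0.5553, -0.1698, 0.2303]
eef_rot: [0.001, 1.0, -0.022, 0.0]
ft_force: [-0.5, -7.9, -0.5]
gripper_width: 0.0219
grasp_force: 35.0
```

The fingers hold the 22 mm handle at 35 N, so I draw the bolt 35 mm outward.

Request:
servo_tool(linear=[[5,0,0],[10,0,0],[15,0,0],[20,0,0],[25,0,0],[30,0,0],[35,0,0],[35,0,0],[35,0,0]], dr=[[0,0,0],[0,0,0],[0,0,0],[0,0,0],[0,0,0],[0,0,0],[0,0,0],[0,0,0],[0,0,0]], jaw=[1,1,1,1,1,1,1,1,1])

```text
clock: 4.3
eef_pos: [0.5905, -0.1713, 0.2303]
eef_rot: [0.001, 1.0, -0.022, 0.0]
ft_force: [-0.2, -6.0, -1.6]
gripper_width: 0.0218
grasp_force: 35.0
```

```bash
python3 - <<'E'
from station import grab_frame
import cv2,numpy as np
a,d=grab_frame("top");b,e=grab_frame("scene"); np.save("pics/top1.npy",d);np.save("pics/scene1.npy",e)
A=cv2.resize(a[100:270,240:400],None,fx=2.4,fy=2.4); B=cv2.resize(b[100:270,120:280],None,fx=2.4,fy=2.4)
cv2.imwrite("pics/v1.png",np.hstack([A,B])[...,::-1])
E
```

```text
(no output)
```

View pics/v1.png

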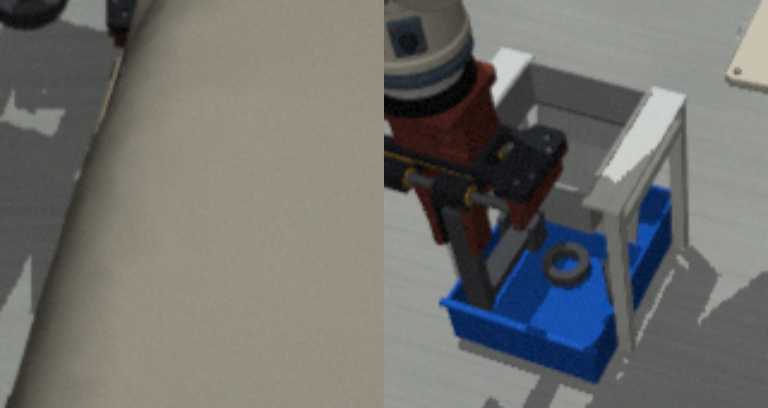

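The floor hangs open and one ring is visible in the bin at (566,265). The arm hides the rest, so I release, rise clear of the handle and look again.

Request:
servo_tool(linear=[[0,0,0],[0,0,0],[0,0,0],[0,0,0],[0,0,0],[0,0,-40],[0,0,-80],[0,50,-100],[0,100,-100],[0,150,-100],[0,200,-100],[0,250,-100]], dr=[[0,0,0],[0,0,0],[0,0,0],[0,0,0],[0,0,0],[0,0,0],[0,0,0],[0,0,0],[0,0,0],[0,0,0],[0,0,0],[0,0,0]], jaw=[-1,-1,-1,-1,-1,-1,-1,-1,-1,-1,-1,-1])

```text
clock: 5.6
eef_pos: [0.5794, -0.4177, 0.3305]
eef_rot: [0.0, 1.0, -0.021, 0.0]
ft_force: [1.2, 0.4, 1.0]
gripper_width: 0.0875
grasp_force: 0.0
```

Request:
servo_tool(linear=[[0,50,0],[0,100,0],[0,150,0],[0,150,0]], dr=[[0,0,0],[0,0,0],[0,0,0],[0,0,0]], jaw=[-1,-1,-1,-1])

```text
clock: 6.0
eef_pos: [0.5709, -0.5716, 0.3282]
eef_rot: [0.0, 1.0, -0.024, -0.001]
ft_force: [-0.7, 0.5, -1.1]
gripper_width: 0.0877
grasp_force: 0.0
```

```bash
python3 - <<'E'
from station import grab_frame
import cv2,numpy as np
from h import cloud
a,d=grab_frame("top");b,e=grab_frame("scene")
A=cv2.resize(a[100:270,240:400],None,fx=2.4,fy=2.4); B=cv2.resize(b[100:270,120:280],None,fx=2.4,fy=2.4)
cv2.imwrite("pics/v2.png",np.hstack([A,B])[...,::-1])
for n,dd in(("top",d),("scene",e)):
    C=cloud(n,dd)
    for nm,lo,hi in(("ring",-.22,-.12),("bar",.15,.25)):
        q=C[(C[...,2]>.24)&(C[...,2]<.285)&(C[...,1]>lo)&(C[...,1]<hi)&(C[...,0]>.5)&(C[...,0]<.7)]
        t=q[q[:,2]>.262]; print(n,nm,len(t),t.mean(0) if len(t) else'')
E
```

```text
top ring 78 [ 0.5886571  -0.17071371  0.26674794]
top bar 80 [0.61872637 0.20033483 0.26653337]
scene ring 80 [ 0.59061439 -0.17082954  0.26760523]
scene bar 110 [0.62070866 0.19998394 0.26743606]
```

View pics/v2.png

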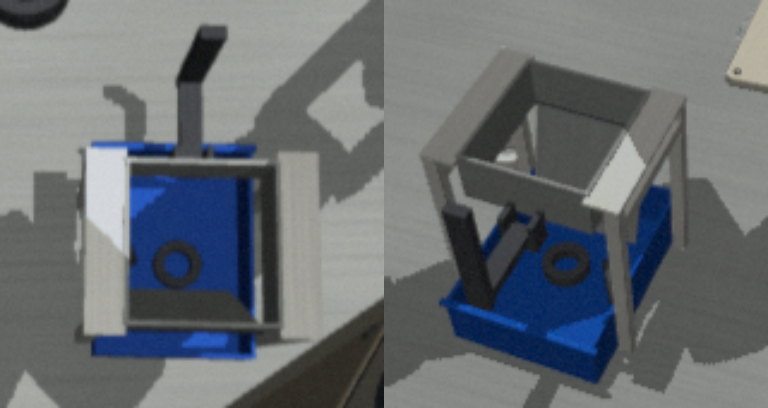

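The handle is 35 mm out and the bar handle has not moved. One ring lies flat in the bin. The second seems to peek out at the +y side, at (132,257) in the top crop and (608,275) in the scene crop, so I measure it.

```bash
python3 - <<'E'
from station import grab_frame
import cv2,numpy as np
from h import cloud
for n,(u0,u1,v0,v1) in(("top",(292,326,196,222)),("scene",(186,222,195,232))):
    a,d=grab_frame(n); C=cloud(n,d); c=C[v0:v1,u0:u1]; g=a[v0:v1,u0:u1].astype(int)
    m=((g.max(-1)-g.min(-1)<25)&(g.max(-1)<75)&(c[...,2]<.08)).astype(np.uint8)
    k,L,s,_=cv2.connectedComponentsWithStats(m)
    for i in range(1,k):
        if s[i,4]>4:
            p=c[L==i]; print(n,s[i]+[u0,v0,0,0,0],np.round(np.nanmin(p,0),3),np.round(np.nanmax(p,0),3))
    if n=="scene": cv2.imwrite("pics/v3.png",cv2.resize(a[185:245,175:245],None,fx=8,fy=8,interpolation=2)[...,::-1])
    else: cv2.imwrite("pics/v4.png",cv2.resize(a[185:245,275:345],None,fx=8,fy=8,interpolation=2)[...,::-1])
E
```

```text
top [294 201  31  21 228] [ 0.407 -0.197  0.006] [ 0.459 -0.121  0.051]
top [294 203   3   7  14] [ 0.437 -0.128  0.038] [ 0.451 -0.122  0.051]
scene [186 201  20  18 240] [ 0.414 -0.198  0.005] [ 0.463 -0.15   0.026]
scene [211 208   5  19  37] [ 0.445 -0.126  0.016] [ 0.479 -0.105  0.056]
```

View pics/v3.png

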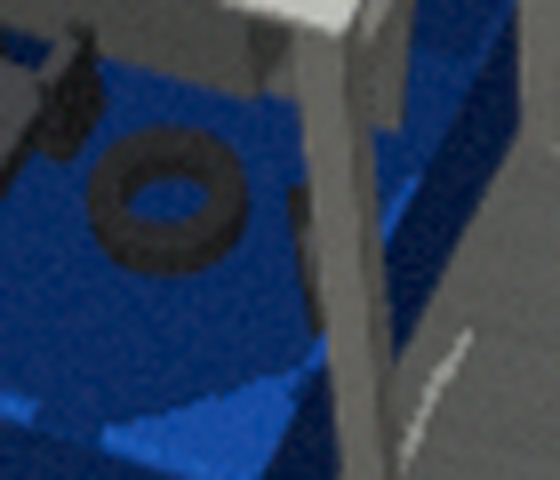

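The second ring stands on edge inside the bin, leaning toward the +y wall. It spans z ≈ 0.016–0.056 at about (0.45, -0.12), which is within the limits. The arm touches nothing, so I hand in.

```bash
python3 -c "
from station import r
print(r.finish_job())"
```

```text
the job is handed in; nothing more can be done
None
```

The job is handed in (verdict not shown): I drew the ring box's bolt 35 mm and let go of the handle; one ring lies flat in its bin, the other, mostly hidden by a leg, stands on edge there, and the bar box's bolt hasn't moved.

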